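# Populate a plug-in chassis and hold it home in the test bed

### The arm

A 6-joint arm with a two-finger parallel gripper is mounted at the origin on the work surface. World frame = base frame: x ahead of the robot, y to its left, z up, the work surface at z = 0. Lengths are in mm, angles in rad, forces in N, time in s.
With the tool pointing down it reaches from about 275 to 750 mm from the base axis. Payload 10.2 kg.
Tool frame: the origin (TCP) lies on the front face of the gripper's body, between the roots of the fingers; the fingertips stand 73 mm ahead of it and the grasp point (between the pads) lies 54 mm ahead of it; z points along the fingers, y is the line along which they close (so a half turn about z gives the same grasp; the last joint's range is limited). The gripper opens to 85 mm and grips with 20 to 120 N. Pads are 22 mm wide; open, the fingers measure 114 mm over their backs; the gripper's body (76 mm by 85 mm) begins 54 mm behind the grasp point. The pads swing forward as they close: fully open they stand 13 mm farther back than shut.
Start: joints at [-1.503, 0.313, 1.498, -0, 1.331, -0.223], TCP at [150.514, -502.968, 303.894] pointing down, gripper open.
Joint ranges: [-2.94, 2.94], [-0.97, 2.17], [0.19, 2.56], [-1.23, 4.37], [0.02, 3.11], [-2.88, 2.88]. Speed limits (rad/s): [2.39, 2.39, 3.01, 3.14, 3.14, 3.14].

### API

Orientations are given as a unit quaternion [w, x, y, z].
In Python, from rig import * gives the robot as it stands.
- The arm moves only by the tool step_arm, never from a script. Its argument "plan" is a list of rows, each an object with "offset": the shift along the tool's x, y, z in cm, a list of three; "rot": the turn, a rotation vector about the tool's x, y, z in degrees, a list of three; "gripper": the finger opening in cm, from 0 to 8.54. In form: [{"offset": [x, y, z], "rot": [wx, wy, wz], "gripper": gripper}, ...]. A call has 1 to 12 rows; each row is the pose to reach, as a shift and turn from the pose commanded when the call began, along the tool's axes at that moment; what a row does not reach only later rows make up. A row lasts 1/10 s, in which the tool goes at most 50 mm and 8.59 degrees, less where a joint would pass 70% of its speed; a pose out of reach is approached as far as the arm can. A call with a gripper value outside its range is refused whole. The fingers move at their own pace and stop on an object; "squeeze" is the grip in N (left out, the last holds). Time passes only in rows, so rows that repeat a pose let the fingers close. It gives the time, the measured TCP pose, the force, the opening and the grip force at its end, in the units of the state.
- sense(): the state, without advancing time (a new reading comes with each control period).
- capture(name): name is "scene" or "top" or "wrist"; returns a dict with "color" (400x640x3 uint8, red, green, blue), "depth" (400x640 float32, mm along the optical axis (not along the pixel's ray), 0 where there is no reading), "vertical_fov" (degrees; the focal length in pixels is half the picture's height over the tangent of half this angle, whatever the lens; pixels are square), "cx", "cy" (the principal point, pixels), "rvec" (rotation vector, rad) and "tvec" (3), from world to camera coordinates, as OpenCV has them; the wrist camera has in their place "mount" (4x4, takes a point from camera to tool coordinates, whose origin is the TCP and whose axes are the flange's). Camera axes: x right, y down, z forward; pixel columns grow to the right and rows downward; lengths in mm; the calibration is good to about 2 mm. A picture is of the moment at which its call begins: read the wrist's pose just before it.
- finish_job(): hands the job in; it is judged then, once.
The state is a dict: "time_s": time; "joints": joint angles; "dq": joint speeds; "tau": joint torques, N m; "eef_pos": TCP position; "ee_rot": TCP orientation; "force": force on the tool from outside, world axes, zero at the start; "wrist_torque": the same for the moment, N m; "grip_width": opening from 0.0 (shut) to 1.0 (fully open); "grip_force": force on a finger pad.
Only numpy, scipy, OpenCV 4.12 (cv2) and the standard library are available. Lean on these libraries where they do the work, as an engineer would, in place of code of your own. Each camera call takes 0.05 s, during which the arm holds its last target. There are 200 camera calls.

### The job

Fit out the open chassis lying on the test bed: set the finned converter, the clear relay and the round capacitor upright into the sockets of its floor that fit them (set them in, do not drop them), in any order, and let go of them. Then slide the loaded chassis fully home into the corner of the bed, square against the back stop, where the spring contacts push back, and against the side stop at the same time, and finish while still holding it pressed firmly on both stops. Leave the other things on the bench where they are.

Things in the scene. Friction and masses are not known exactly. Their poses are not given: they have to be found in the camera images.
- bed: Test bed fixed to the bench: grey plate 220 (x) by 280 (y) mm, 10 mm thick, with two steel stops forming a corner at its far left. Origin at the centre of its underside, x away from the robot at yaw 0, y left, z up. With the chassis home in the corner, the chassis origin is at x = 37, y = 32, z = 10 mm in this frame and its axes are parallel to the bed's.
- back_stop: Back stop: two steel pads fixed to the bed, faces at x = +90 mm looking to -x, spanning y -55 to 0 and 65 to 119 mm, tops 34 mm above the bench; origin and axes coincide with the bed's. Between them a black head, 54 mm high, carries four spring contact pins that stick out 4 mm past the pad faces.
- side_stop: Side stop: steel bar fixed to the bed, face at y = +120 mm looking to -y, spanning x -25 to 85 mm, top 34 mm above the bench; origin and axes coincide with the bed's. Plate and stops are smooth (friction about 0.2), so the chassis slides easily.
- contacts (a joint): Travel of the four spring contact pins (m): 0 when out, about 0.004 when the chassis rests on the back stop, 0.006 at most. Together they push back with 1.2 N at 0 and 4.4 N at 0.004.
- chassis: Loose open aluminium chassis, 0.4 to 0.6 kg empty, 106 (x) by 176 (y) mm, walls 3 mm thick, 30 mm high, floor 3 mm; white front panel 44 mm high at -x with a dark bow handle; three white sockets in a row along y. Starts on the bed's plate, 15 to 70 mm short of both stops, within 0.15 rad of square to the bed. Origin at the centre of its underside, x towards its rear (contact side), z up.
- handle (a point): Middle of the handle's bar: a round bar 10 mm thick, 90 mm long, parallel to the chassis y axis, 42 mm in front of the front panel's face, at chassis x = -95, y = 0, z = 34 mm; free underneath and between bar and panel. Axes as the chassis.
- converter_seat (a point): Floor centre of the large rectangular socket, inside 45 (x) by 66 (y) mm, rims 8 mm high and 3 mm thick; at chassis x = 0, y = -47.5, z = 3 mm. Axes as the chassis.
- relay_seat (a point): Floor centre of the small rectangular socket, inside 32 (x) by 36 (y) mm, rims 8 mm high and 3 mm thick; at chassis x = 0, y = 11.5, z = 3 mm. Axes as the chassis.
- capacitor_seat (a point): Floor centre of the round socket, inside diameter 42 mm, rim 8 mm high and 3 mm thick; at chassis x = 0, y = 58.5, z = 3 mm. Axes as the chassis.
- converter: Converter brick, black base with metal cooling fins on top, 37 (x) by 58 (y) by 30 (z) mm, about 0.13 kg, the fins run along y; origin at the centre of its underside, standing on the bench. It fits its socket either way round.
- relay: Relay in a clear plastic case with a copper coil inside, black foot, 24 (x) by 28 (y) by 38 (z) mm, 0.04 kg; origin at the centre of its underside, standing on the bench. It fits its socket either way round.
- capacitor: Round black capacitor can with an aluminium top, 35 mm in diameter, 45 mm high, 0.06 kg; origin at the centre of its underside, standing upright on the bench.
- choke: Bystander: copper-wound toroid, 45 mm in diameter, 18 mm high; origin at the centre of its underside.
- solder_spool: Bystander: grey spool, 54 mm in diameter, 44 mm high, upright; origin at the centre of its underside.
- driver: Bystander: screwdriver 170 mm long lying along its x axis; origin under its middle.
- flux_bottle_a: Bystander: white nozzle bottle, 34 mm in diameter, 95 mm high, upright; origin at the centre of its underside.
- flux_bottle_b: Bystander: a second white nozzle bottle of the same size.
- multimeter: Bystander: black multimeter 150 by 72 by 32 mm lying face up; origin at the centre of its underside.
- tape: Bystander: roll of paper tape, 90 mm in diameter, 19 mm high, lying flat; origin at the centre of its underside.
Not all that is in view belongs to the job. What is shaped like the converter but brown or red is not meant.

How it is judged:
By the outcome, as a careful person would: the job done as asked, in the order asked, and still so for the second after the job is handed in, while the arm keeps its last pose, push and grip.
It also fails if it takes over 72 s, if anything falls off the work surface, if the arm or the gripper's body presses on something with over 40 N, if the wrist force passes 120 N, or if a joint passes its speed limit or range.

## Working session

There is one attempt and no reset: what is moved stays moved. The work goes in short steps, Python scripts to look and compute and a tool call to move; the robot and the scene stay as the last step left them, time stands still between calls to the robot, and variables do not carry over. Pictures are saved under pics/ and viewed, at most 10 in all, crops included, and the job is handed in when it is done.

Besides the shell and the picture viewer there is one more tool, called after "Request:" as name([rows], argument=value, ...), one row to a line, values as JSON. step_arm: Moves the arm, as the interface text tells. Its arguments: {"type":"object","properties":{"plan":{"type":"array"},"squeeze":{"type":"number"}},"required":["plan"]}

```bash
ls; mkdir -p pics; python3 - <<'E'
from rig import *
import cv2,numpy as np
print(sense())
for n in ["scene","top"]:
    c=capture(n); cv2.imwrite(f"pics/{n}0.png",c["color"][:,:,::-1])
    np.savez(f"{n}0.npz",**c)
    print(n,c["vertical_fov"],c["cx"],c["cy"],c["rvec"],c["tvec"])
E
```

```text
pics
{'time_s': 0.0, 'joints': array([-1.50342237e+00,  3.13407802e-01,  1.49842807e+00,  8.24832510e-06,
        1.33100496e+00, -2.23415547e-01]), 'dq': array([-0.0015973 , -0.00059921,  0.00081243, -0.00122091, -0.00109702,
        0.00133397]), 'tau': array([ 1.00148976e-03, -4.12261462e+01, -2.59741545e+01, -7.98060523e-05,
        4.13976566e-03,  1.48082080e-05]), 'eef_pos': array([ 150.49246662, -502.79355643,  303.36000767]), 'ee_rot': array([-6.21877881e-04,  9.89448740e-01,  1.44882029e-01,  5.26358665e-05]), 'force': array([-0.49006773, -0.17277359, -0.53121495]), 'wrist_torque': array([-0.03414281, -0.02307998,  0.00213186]), 'grip_force': 0.0, 'grip_width': 1.002754783038677}
scene 51.5466661758327 321.3186451512224 197.8323773115509 [ 1.02661465  2.61344223 -0.80584124] [ 408.6644822  -292.88445575 1294.01229978]
top 42.609294035867606 317.6352144016489 202.59323261652517 [ 2.14630904 -2.09956016  0.18732877] [  12.75441768  557.58682933 1258.99321171]
```

View pics/scene0.png

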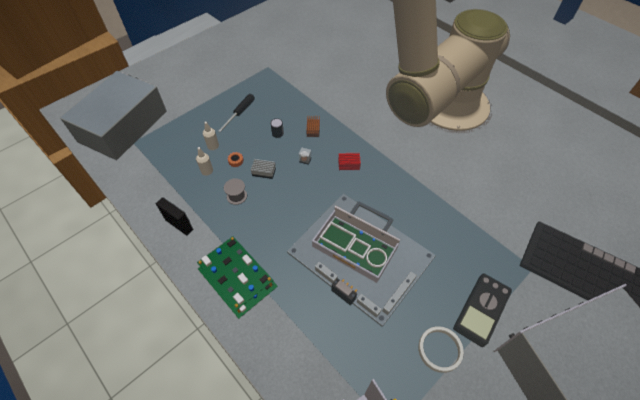

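View pics/top0.png

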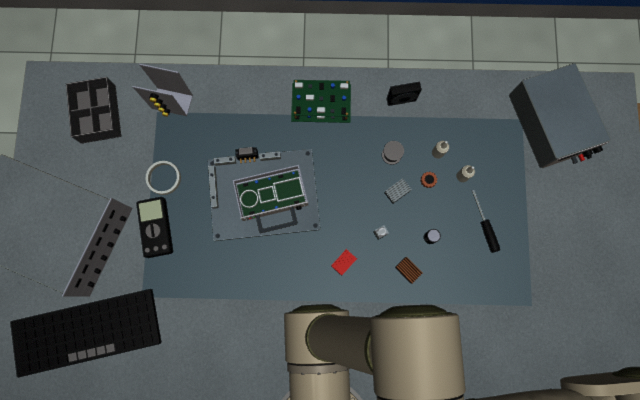

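The scene view shows the layout, with the arm at the upper right. In the top view, the chassis is at about (270,192), with its handle at (278,220), on the bed. The converter is at (397,190), the relay at (382,232) and the capacitor at (432,236). The brown and red decoys are at (408,270) and (344,262).

```bash
cat > h.py <<'E'
import numpy as np,cv2
from scipy.spatial.transform import Rotation as R
from rig import *
def Rq(q): return R.from_quat(np.roll(q,-1)).as_matrix()
class Cam:
    def __init__(s,name=None,npz=None):
        if npz: c=dict(np.load(npz))
        else:
            st=sense(); c=capture(name)
        s.c=c; s.img=c["color"]; s.d=c["depth"]
        s.f=200/np.tan(np.radians(float(c["vertical_fov"]))/2)
        s.cx,s.cy=float(c["cx"]),float(c["cy"])
        if "mount" in c:
            T=np.eye(4);T[:3,:3]=Rq(st["ee_rot"]);T[:3,3]=st["eef_pos"]
            T=T@c["mount"]; s.Rm=T[:3,:3]; s.o=T[:3,3]
        else:
            s.Rm=cv2.Rodrigues(c["rvec"])[0].T; s.o=-s.Rm@c["tvec"]
    def plane(s,uv,z):
        uv=np.atleast_2d(uv).astype(float)
        d=np.c_[(uv[:,0]-s.cx)/s.f,(uv[:,1]-s.cy)/s.f,np.ones(len(uv))]@s.Rm.T
        return s.o+d*((z-s.o[2])/d[:,2])[:,None]
    def cloud(s):
        v,u=np.mgrid[0:400,0:640]
        p=np.stack([(u-s.cx)/s.f*s.d,(v-s.cy)/s.f*s.d,s.d],-1)
        return p@s.Rm.T+s.o
    def px(s,P):
        q=(np.atleast_2d(P)-s.o)@s.Rm
        return np.c_[q[:,0]/q[:,2]*s.f+s.cx,q[:,1]/q[:,2]*s.f+s.cy]
    def save(s,n): cv2.imwrite(f"pics/{n}.png",s.img[:,:,::-1])
def tool():
    st=sense(); return st["eef_pos"],Rq(st["ee_rot"])
E
python3 - <<'E'
from h import *
c=Cam(npz="top0.npz"); P=c.cloud()
for n,u,v,z in [("conv",397,190,30),("relay",382,232,38),("cap",432,236,45),("chassis",270,192,20),("handle",278,222,44),("bedcorners",210,158,10),("",314,151,10),("",320,229,10),("",214,241,10)]:
    print(n,c.plane((u,v),z).round(0),P[v,u].round(0))
s=sense();print(R.from_matrix(Rq(s["ee_rot"])).as_matrix().round(3))
w=Cam("wrist");print(w.c["mount"].round(3),w.f)
E
```

```text
conv [[ 599. -181.   30.]] [ 599. -181.   29.]
relay [[ 487. -141.   38.]] [ 486. -140.   41.]
cap [[ 479. -267.   45.]] [ 478. -266.   48.]
chassis [[588. 151.  20.]] [590. 152.  14.]
handle [[506. 125.  44.]] [511. 128.  11.]
bedcorners [[680. 317.  10.]] [683. 319.   0.]
 [[705.  38.  10.]] [708.  38.   2.]
 [[495.  18.  10.]] [496.  18.   1.]
 [[457. 293.  10.]] [458. 294.   4.]
[[ 0.958  0.287 -0.   ]
 [ 0.287 -0.958  0.001]
 [ 0.    -0.001 -1.   ]]
[[ 1.0000e-03 -9.5100e-01 -3.1000e-01  7.8969e+01]
 [ 1.0000e+00  1.0000e-03  1.0000e-03 -3.8200e-01]
 [-0.0000e+00 -3.1000e-01  9.5100e-01 -7.0305e+01]
 [ 0.0000e+00  0.0000e+00  0.0000e+00  1.0000e+00]] 286.68467698083265
```

Request:
step_arm([
  {"offset": [44.4,-19.4,5.3],"rot": [0,0,0],"gripper": 8.5},
  {"offset": [44.4,-19.4,5.3],"rot": [0,0,0],"gripper": 8.5},
  {"offset": [44.4,-19.4,5.3],"rot": [0,0,0],"gripper": 8.5},
  {"offset": [44.4,-19.4,5.3],"rot": [0,0,0],"gripper": 8.5},
  {"offset": [44.4,-19.4,5.3],"rot": [0,0,0],"gripper": 8.5},
  {"offset": [44.4,-19.4,5.3],"rot": [0,0,0],"gripper": 8.5},
  {"offset": [44.4,-19.4,5.3],"rot": [0,0,0],"gripper": 8.5},
  {"offset": [44.4,-19.4,5.3],"rot": [0,0,0],"gripper": 8.5},
  {"offset": [44.4,-19.4,5.3],"rot": [0,0,0],"gripper": 8.5},
  {"offset": [44.4,-19.4,5.3],"rot": [0,0,0],"gripper": 8.5},
  {"offset": [44.4,-19.4,5.3],"rot": [0,0,0],"gripper": 8.5},
  {"offset": [44.4,-19.4,5.3],"rot": [0,0,0],"gripper": 8.5},
])

```text
time_s: 1.35
eef_pos: [520.3, -189.4, 250.4]
ee_rot: [-0.0, 0.989, 0.146, -0.0]
force: [-0.5, -0.6, -0.2]
grip_width: 0.998
grip_force: 0.0
```

```bash
python3 - <<'E'
from h import *
print(sense()["eef_pos"],sense()["dq"].round(2)); w=Cam("wrist"); w.save("w1"); P=w.cloud()
np.savez("w1.npz",P=P,img=w.img,Rm=w.Rm,o=w.o)
m=((P[...,2]>12)&(P[...,2]<80)&(w.d>0)).astype(np.uint8)
n,l,st,ce=cv2.connectedComponentsWithStats(m)
for i in range(1,n):
    if st[i,4]<120: continue
    Q=P[l==i]; zt=np.percentile(Q[:,2],95); T=Q[Q[:,2]>zt-8]
    print(i,ce[i].round(0),st[i,4],"ztop",zt.round(1),"rect",[np.round(x,1) for x in cv2.minAreaRect(T[:,:2].astype(np.float32))],w.img[l==i].mean(0).round(0))
E
```

```text
[ 520.31861302 -189.39689536  250.44922502] [-0.04 -0.02  0.01 -0.   -0.   -0.  ]
1 [45. 49.] 8560 ztop 49.8 rect [array([546.3,  78. ]), array([ 47. , 130.2]), np.float64(63.7)] [ 83. 100.  89.]
2 [361.   6.] 600 ztop 45.4 rect [array([ 680.4, -179. ]), array([10.6, 41.5]), np.float64(16.1)] [148. 145. 142.]
3 [501.  19.] 2207 ztop 74.7 rect [array([ 705.7, -295.4]), array([15.4,  7.5]), np.float64(68.3)] [150. 147. 132.]
23 [340. 106.] 2349 ztop 31.2 rect [array([ 599.5, -187.4]), array([37. , 58.1]), np.float64(37.4)] [181. 193. 194.]
24 [428.  98.] 1445 ztop 19.2 rect [array([ 632.6, -269.8]), array([41.2, 41.4]), np.float64(4.2)] [153. 103.  81.]
36 [532. 113.] 2182 ztop 75.8 rect [array([ 645.4, -359.1]), array([15.2, 10.2]), np.float64(16.5)] [154. 151. 136.]
66 [501. 245.] 1992 ztop 26.3 rect [array([ 485.7, -424.3]), array([85.3, 21.9]), np.float64(18.7)] [66. 69. 69.]
67 [268. 198.] 825 ztop 39.3 rect [array([ 488.4, -142.3]), array([24.1, 28.2]), np.float64(29.3)] [176. 183. 184.]
68 [174. 236.] 1763 ztop 31.0 rect [array([409.5, -48.1]), array([37.2, 59.4]), np.float64(48.9)] [205.  49.  46.]
69 [380. 238.] 1136 ztop 46.7 rect [array([ 479.9, -273.2]), array([34.5, 34.3]), np.float64(13.9)] [128. 130. 136.]
70 [307. 283.] 1643 ztop 31.0 rect [array([ 393.1, -214.1]), array([59.2, 37.9]), np.float64(45.5)] [93. 59. 36.]
```

View pics/w1.png

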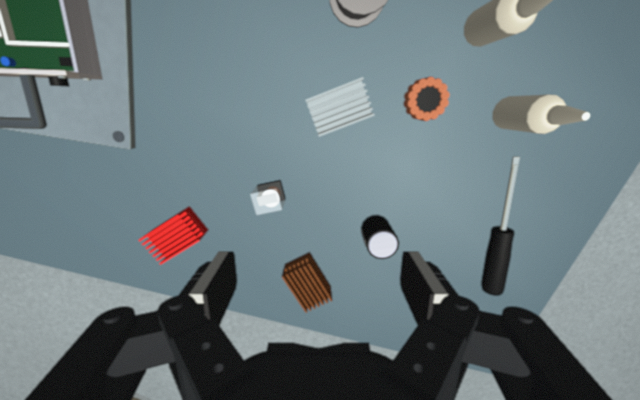

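The wrist view shows the converter at (340,106), the relay at (268,198) and the capacitor at (380,238). Depth outlines match the given sizes and heights. Next I look at the chassis from close up.

Request:
step_arm([
  {"offset": [16.0,-30.7,0],"rot": [0,0,-80],"gripper": 8.5},
  {"offset": [16.0,-30.7,0],"rot": [0,0,-80],"gripper": 8.5},
  {"offset": [16.0,-30.7,0],"rot": [0,0,-80],"gripper": 8.5},
  {"offset": [16.0,-30.7,0],"rot": [0,0,-80],"gripper": 8.5},
  {"offset": [16.0,-30.7,0],"rot": [0,0,-80],"gripper": 8.5},
  {"offset": [16.0,-30.7,0],"rot": [0,0,-80],"gripper": 8.5},
  {"offset": [16.0,-30.7,0],"rot": [0,0,-80],"gripper": 8.5},
  {"offset": [16.0,-30.7,0],"rot": [0,0,-80],"gripper": 8.5},
  {"offset": [16.0,-30.7,0],"rot": [0,0,-80],"gripper": 8.5},
  {"offset": [16.0,-30.7,0],"rot": [0,0,-80],"gripper": 8.5},
  {"offset": [16.0,-30.7,0],"rot": [0,0,-80],"gripper": 8.5},
  {"offset": [16.0,-30.7,0],"rot": [0,0,-80],"gripper": 8.5},
])

```text
time_s: 2.6
eef_pos: [585.6, 149.1, 251.1]
ee_rot: [0.0, 0.666, 0.746, -0.0]
force: [-0.6, 0.4, 2.0]
grip_width: 0.999
grip_force: 0.0
```

```bash
python3 - <<'E'
from h import *
s=sense();print(s["eef_pos"],s["joints"].round(2),s["dq"].round(2)); w=Cam("wrist"); w.save("w2"); P=w.cloud()
np.savez("w2.npz",P=P,img=w.img,Rm=w.Rm,o=w.o,f=w.f,cx=w.cx,cy=w.cy)
p,Rt=s["eef_pos"],Rq(s["ee_rot"])
near=(w.d>0)&(w.d<230); T=(P[near]-p)@Rt
print("fingers z max tool",np.percentile(T[:,2],[50,99,100]).round(1)); F=T[T[:,2]>np.percentile(T[:,2],97)]; print(F.min(0),F.max(0))
# white rim pixels / chassis walls
z=P[...,2]; 
print(np.histogram(z[(w.d>0)],bins=np.arange(-5,70,3)))
E
```

```text
[585.55813992 149.11043119 251.07161503] [ 0.06  0.53  1.32 -0.    1.29 -0.06] [ 0.01  0.   -0.    0.   -0.    0.  ]
fingers z max tool [-5.3 52.4 59.8]
[-11.48616063 -56.73980428  44.55221092] [12.25001218 55.97972759 59.81799035]
(array([   97, 84996, 55658,   138, 10180, 18225, 10785,  2794,  2123,
         809,   993,   956,  2156,  2775,   941,   945,   777,  1202,
        3914,  1970,   587,   290,   382,     8]), array([-5, -2,  1,  4,  7, 10, 13, 16, 19, 22, 25, 28, 31, 34, 37, 40, 43,
       46, 49, 52, 55, 58, 61, 64, 67]))
```

View pics/w2.png

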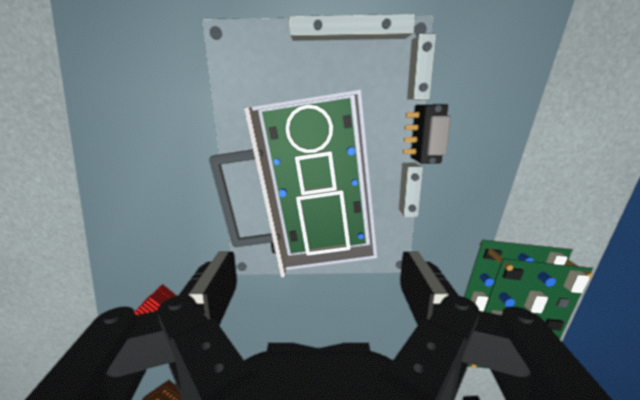

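The wrist view shows the three empty sockets: round at (309,128), small at (315,173) and large at (323,222). The handle is on the left at (225,200), and the back stop and side stop are at the right and top of the bed.

```bash
cat > chas.py <<'E'
from h import *
d=np.load("w2.npz"); w=Cam.__new__(Cam); w.Rm,w.o,w.f,w.cx,w.cy=d["Rm"],d["o"],float(d["f"]),float(d["cx"]),float(d["cy"]); P=d["P"];img=d["img"]
m=(img.min(2)>170).astype(np.uint8)
cs,hi=cv2.findContours(m,cv2.RETR_CCOMP,cv2.CHAIN_APPROX_NONE)
for c,h in zip(cs,hi[0]):
    if h[3]<0: continue
    a=cv2.contourArea(c)
    if a<600: continue
    uv=c[:,0]; 
    zr=np.median(P[uv[:,1],uv[:,0],2]); W=w.plane(uv,21)[:,:2].astype(np.float32)
    r=cv2.minAreaRect(W); b=cv2.fitEllipse(W)
    print(a,uv.mean(0).round(0),"rimz",zr.round(1),"rect",np.round(r[0],1),np.round(r[1],1),round(r[2],1),"ell",np.round(b[0],1),np.round(b[1],1))
# bed: steel pads tops at z=34
k=(P[...,2]>31)&(P[...,2]<37)
n,l,st,ce=cv2.connectedComponentsWithStats(k.astype(np.uint8))
for i in range(1,n):
    if st[i,4]>250: 
        r=cv2.minAreaRect(P[l==i][:,:2].astype(np.float32)); print("z34",ce[i].round(0),np.round(r[0],1),np.round(r[1],1),round(r[2],1))
E
python3 chas.py
```

```text
2119.5 [324. 222.] rimz 20.3 rect [596.9 100.8] [46.2 67.1] 15.0 ell [596.9 100.9] [52.  78.4]
968.5 [316. 173.] rimz 20.0 rect [581.6 157.8] [33.  36.9] 15.3 ell [581.6 157.9] [37.  41.8]
1334.0 [309. 128.] rimz 20.2 rect [569.1 203.3] [41.7 41.3] 51.4 ell [569.4 203.3] [41.6 41.7]
z34 [352.  25.] [598.2 298.1] [109.9  15.7] 7.4
z34 [424.  66.] [669.3 271.6] [15.8 54.1] 7.6
z34 [413. 191.] [684.9 152.9] [15.5 54.7] 7.8
z34 [325. 257.] [602.9  67.9] [ 33.3 104.4] 88.7
```

```bash
cat > go.py <<'E'
import sys
from h import *
# go.py x y z yaw_deg : offset/rot from present tool pose
x,y,z,yaw=map(float,sys.argv[1:5])
p,Rt=tool(); d=(np.array([x,y,z])-p)@Rt/10
cur=np.degrees(np.arctan2(Rt[1,0],Rt[0,0])); a=(cur-yaw+180)%360-180
tgt=R.from_euler("z",yaw,degrees=True).as_matrix()@np.diag([1,-1,-1.])
rv=np.degrees(R.from_matrix(Rt.T@tgt).as_rotvec())
print("pos",p.round(1),"yaw",cur.round(2),"offset cm",d.round(2),"rot",rv.round(2),"rows",max(np.linalg.norm(d)/5,np.linalg.norm(rv)/8.59).round(1))
E
python3 go.py 599.5 -187.4 160 127.4
```

```text
pos [585.6 149.3 251.1] yaw 96.51 offset cm [-33.61  -2.44   9.11] rot [ 1.000e-02  0.000e+00 -3.089e+01] rows 7.0
```

Request:
step_arm([
  {"offset": [-33.6,-2.4,9.1],"rot": [0,0,-30.9],"gripper": 8.5},
  {"offset": [-33.6,-2.4,9.1],"rot": [0,0,-30.9],"gripper": 8.5},
  {"offset": [-33.6,-2.4,9.1],"rot": [0,0,-30.9],"gripper": 8.5},
  {"offset": [-33.6,-2.4,9.1],"rot": [0,0,-30.9],"gripper": 8.5},
  {"offset": [-33.6,-2.4,9.1],"rot": [0,0,-30.9],"gripper": 7.0},
  {"offset": [-33.6,-2.4,9.1],"rot": [0,0,-30.9],"gripper": 7.0},
  {"offset": [-33.6,-2.4,9.1],"rot": [0,0,-30.9],"gripper": 7.0},
  {"offset": [-33.6,-2.4,9.1],"rot": [0,0,-30.9],"gripper": 7.0},
  {"offset": [-33.6,-2.4,9.1],"rot": [0,0,-30.9],"gripper": 7.0},
  {"offset": [-33.6,-2.4,9.1],"rot": [0,0,-30.9],"gripper": 7.0},
  {"offset": [-33.6,-2.4,9.1],"rot": [0,0,-30.9],"gripper": 7.0},
  {"offset": [-33.6,-2.4,9.1],"rot": [0,0,-30.9],"gripper": 7.0},
])

```text
time_s: 3.85
eef_pos: [600.9, -185.1, 160.5]
ee_rot: [0.0, 0.441, 0.897, 0.0]
force: [-0.7, 0.3, 0.1]
grip_width: 0.818
grip_force: 0.0
```

```bash
cat > look.py <<'E'
# objects seen by the wrist camera, away from the gripper: top rectangle in world and tool frames; fingertip reach
from h import *
s=sense(); p,Rt=s["eef_pos"],Rq(s["ee_rot"]); w=Cam("wrist"); P=w.cloud(); T=(P-p)@Rt
tip=(w.d>0)&(abs(T[...,0])<13)&(abs(T[...,1])>5)&(abs(T[...,1])<58)&(T[...,2]<76)&(T[...,2]>0)
print("opening mm",s["grip_width"]*85.4,"tip z",np.percentile(T[tip][:,2],[98,99.5]).round(1))
m=((P[...,2]>12)&(P[...,2]<80)&(T[...,2]>62)&(w.d>0)).astype(np.uint8)
n,l,st,ce=cv2.connectedComponentsWithStats(m)
for i in range(1,n):
    if st[i,4]<400: continue
    Q=P[l==i]; zt=np.percentile(Q[:,2],95); Q=Q[Q[:,2]>zt-8]
    r=cv2.minAreaRect(Q[:,:2].astype(np.float32)); 
    if max(r[1])<70: print("ztop",zt.round(1),"rect",np.round(r[0],1),np.round(r[1],1),round(r[2],1),"in tool",((np.r_[r[0],zt]-p)@Rt).round(1))
E
python3 look.py; python3 go.py 599.5 -187.4 79 127.4
```

```text
opening mm 69.84586552550351 tip z [58.9 62.5]
ztop 31.1 rect [ 392.9 -212.9] [60.1 37.6] 45.3 in tool [ 105.1 -181.7  129.2]
ztop 39.4 rect [ 488.2 -141.4] [24.7 27.8] 29.2 in tool [103.5 -62.6 121. ]
ztop 31.0 rect [ 599.4 -186.5] [37.  58.5] 37.3 in tool [-1.000e-01 -2.100e+00  1.295e+02]
ztop 46.5 rect [ 479.8 -272.2] [35.1 34.3] 47.2 in tool [   5.  -149.1  113.9]
ztop 29.5 rect [798.9 -43.5] [18.  13.1] 5.9 in tool [ -8.7 243.2 131. ]
ztop 45.0 rect [ 703.8 -158.7] [25.6 52.4] 74.3 in tool [-41.9  97.5 115.5]
ztop 18.9 rect [ 632.4 -268.9] [41.6 41.7] 37.8 in tool [-85.5 -26.3 141.6]
pos [ 600.9 -185.3  160.4] yaw 127.64 offset cm [-0.08 -0.24  8.14] rot [0.02 0.03 0.24] rows 1.6
```

Request:
step_arm([
  {"offset": [0,-0.2,4.0],"rot": [0,0,0.2],"gripper": 7.0},
  {"offset": [0,-0.2,7.0],"rot": [0,0,0.2],"gripper": 7.0},
  {"offset": [0,-0.2,8.1],"rot": [0,0,0.2],"gripper": 7.0},
  {"offset": [0,-0.2,8.1],"rot": [0,0,0.2],"gripper": 7.0},
  {"offset": [0,-0.2,8.1],"rot": [0,0,0.2],"gripper": 7.0},
  {"offset": [0,-0.2,8.1],"rot": [0,0,0.2],"gripper": 2.5},
  {"offset": [0,-0.2,8.1],"rot": [0,0,0.2],"gripper": 2.5},
  {"offset": [0,-0.2,8.1],"rot": [0,0,0.2],"gripper": 2.5},
  {"offset": [0,-0.2,8.1],"rot": [0,0,0.2],"gripper": 2.5},
  {"offset": [0,-0.2,8.1],"rot": [0,0,0.2],"gripper": 2.5},
  {"offset": [0,-0.2,8.1],"rot": [0,0,0.2],"gripper": 2.5},
], squeeze=40)

```text
time_s: 5.0
eef_pos: [599.5, -187.8, 80.2]
ee_rot: [0.001, 0.443, 0.896, -0.0]
force: [-1.6, -0.3, 6.8]
grip_width: 0.422
grip_force: 41.7
```

```bash
python3 go.py 596.9 100.8 175 105
```

```text
pos [ 599.5 -187.8   80.2] yaw 127.36 offset cm [23.08 17.31 -9.51] rot [ 0.07  0.09 22.36] rows 6.1
```

Request:
step_arm([
  {"offset": [0,0,-5],"rot": [0,0,0],"gripper": 2.5},
  {"offset": [0,0,-9.5],"rot": [0,0,0],"gripper": 2.5},
  {"offset": [23.1,17.3,-9.5],"rot": [0,0,22.4],"gripper": 2.5},
  {"offset": [23.1,17.3,-9.5],"rot": [0,0,22.4],"gripper": 2.5},
  {"offset": [23.1,17.3,-9.5],"rot": [0,0,22.4],"gripper": 2.5},
  {"offset": [23.1,17.3,-9.5],"rot": [0,0,22.4],"gripper": 2.5},
  {"offset": [23.1,17.3,-9.5],"rot": [0,0,22.4],"gripper": 2.5},
  {"offset": [23.1,17.3,-9.5],"rot": [0,0,22.4],"gripper": 2.5},
  {"offset": [23.1,17.3,-9.5],"rot": [0,0,22.4],"gripper": 2.5},
  {"offset": [23.1,17.3,-9.5],"rot": [0,0,22.4],"gripper": 2.5},
  {"offset": [23.1,17.3,-9.5],"rot": [0,0,22.4],"gripper": 2.5},
  {"offset": [23.1,17.3,-9.5],"rot": [0,0,22.4],"gripper": 2.5},
])

```text
time_s: 6.2
eef_pos: [596.5, 99.8, 173.9]
ee_rot: [-0.0, 0.61, 0.793, -0.0]
force: [-0.3, -1.2, -2.3]
grip_width: 0.426
grip_force: 41.1
```

```bash
cat > held.py <<'E'
# state, socket holes seen by the wrist camera, and the held body's top rectangle
from h import *
s=sense(); p,Rt=s["eef_pos"],Rq(s["ee_rot"]); w=Cam("wrist"); P=w.cloud(); T=(P-p)@Rt
import sys; w.save(sys.argv[1])
lo=float(sys.argv[2]) # tool z of held body's top
k=(w.d>0)&(abs(T[...,0])<40)&(abs(T[...,1])<float(sys.argv[3]))&(abs(T[...,2]-lo)<6)
if k.sum()>50:
    r=cv2.minAreaRect(T[k][:,:2].astype(np.float32)); print("held in tool",k.sum(),np.median(T[k][:,2]).round(1),[np.round(x,1) for x in r])
    q=T[k]; print("held x range",q[:,0].min().round(1),q[:,0].max().round(1))
cs,hi=cv2.findContours((w.img.min(2)>170).astype(np.uint8),cv2.RETR_CCOMP,cv2.CHAIN_APPROX_NONE)
for c,h in zip(cs,hi[0]):
    if h[3]<0 or cv2.contourArea(c)<600: continue
    r=cv2.minAreaRect(w.plane(c[:,0],21)[:,:2].astype(np.float32)); print("hole",[np.round(x,1) for x in r])
E
python3 held.py h1 50 17; python3 go.py 596.9 100.8 94 105
```

```text
held in tool 3394 50.1 [array([0.8, 0. ]), array([34. , 59.3]), np.float64(90.0)]
held x range -28.8 30.5
hole [array([581.6, 157.8]), array([32.5, 35.7]), np.float64(14.9)]
hole [array([569.6, 203.2]), array([42.1, 41.5]), np.float64(14.9)]
pos [596.5  99.8 173.9] yaw 104.86 offset cm [0.08 0.06 7.99] rot [-0.    0.   -0.14] rows 1.6
```

Request:
step_arm([
  {"offset": [0,0.05,3],"rot": [0,0,0],"gripper": 2.5},
  {"offset": [0,0.05,5],"rot": [0,0,0],"gripper": 2.5},
  {"offset": [0,0.05,6],"rot": [0,0,0],"gripper": 2.5},
  {"offset": [0,0.05,6.8],"rot": [0,0,0],"gripper": 2.5},
  {"offset": [0,0.05,7.3],"rot": [0,0,0],"gripper": 2.5},
  {"offset": [0,0.05,7.6],"rot": [0,0,0],"gripper": 2.5},
  {"offset": [0,0.05,7.8],"rot": [0,0,0],"gripper": 2.5},
  {"offset": [0,0.05,7.9],"rot": [0,0,0],"gripper": 2.5},
  {"offset": [0,0.05,7.9],"rot": [0,0,0],"gripper": 2.5},
  {"offset": [0,0.05,7.9],"rot": [0,0,0],"gripper": 2.5},
])

```text
time_s: 7.25
eef_pos: [597.0, 101.2, 95.2]
ee_rot: [0.0, 0.609, 0.793, 0.0]
force: [0.2, -0.7, -1.7]
grip_width: 0.423
grip_force: 41.1
```

Request:
step_arm([
  {"offset": [0,0,0.1],"rot": [0,0,0],"gripper": 2.5},
  {"offset": [0,0,0.2],"rot": [0,0,0],"gripper": 2.5},
  {"offset": [0,0,0.2],"rot": [0,0,0],"gripper": 2.5},
  {"offset": [0,0,0.2],"rot": [0,0,0],"gripper": 2.5},
])

```text
time_s: 7.65
eef_pos: [596.9, 101.2, 93.2]
ee_rot: [0.0, 0.609, 0.793, 0.0]
force: [-1.1, 0.5, 3.5]
grip_width: 0.424
grip_force: 41.5
```

Contact force has risen to 3.5 N, so the converter is seated. I release it and rise.

Request:
step_arm([
  {"offset": [0,0,0],"rot": [0,0,0],"gripper": 5.6},
  {"offset": [0,0,0],"rot": [0,0,0],"gripper": 5.6},
  {"offset": [0,0,0],"rot": [0,0,0],"gripper": 5.6},
  {"offset": [0,0,0],"rot": [0,0,0],"gripper": 5.6},
  {"offset": [0,0,-2],"rot": [0,0,0],"gripper": 5.6},
  {"offset": [0,0,-5],"rot": [0,0,0],"gripper": 5.6},
  {"offset": [0,0,-10],"rot": [0,0,0],"gripper": 5.6},
  {"offset": [0,0,-10],"rot": [0,0,0],"gripper": 5.6},
  {"offset": [0,0,-10],"rot": [0,0,0],"gripper": 5.6},
])

```text
time_s: 8.55
eef_pos: [597.1, 101.1, 193.7]
ee_rot: [0.001, 0.609, 0.793, 0.001]
force: [-0.5, -0.1, -0.3]
grip_width: 0.656
grip_force: 0.0
```

```bash
python3 look.py; python3 held.py h2 50 2;python3 go.py 488.3 -142 140 119.3
```

```text
opening mm 55.98372166981951 tip z [60.9 65. ]
ztop 36.3 rect [670.7 259.2] [16.  30.7] 8.0 in tool [133.8 111.7 157.6]
ztop 54.8 rect [689.1 213.5] [19.5 52.9] 5.9 in tool [ 84.9 117.6 139.1]
ztop 36.6 rect [684.8 152.8] [15.9 54.9] 7.4 in tool [ 27.4  97.8 157.3]
ztop 31.0 rect [409.9 -46.9] [40.  58.2] 49.0 in tool [ -94.6 -219.3  162.3]
hole [array([581.4, 157.9]), array([32.4, 36.2]), np.float64(15.0)]
hole [array([596.8, 101.1]), array([45.6, 66.3]), np.float64(15.0)]
hole [array([569.3, 203.2]), array([41.4, 42. ]), np.float64(61.4)]
hole [array([584.3, 147.4]), array([ 90.9, 162.4]), np.float64(15.0)]
pos [596.4 101.2 191.7] yaw 104.96 offset cm [-20.7  -16.71   5.19] rot [ -0.11  -0.05 -14.34] rows 5.4
```

Request:
step_arm([
  {"offset": [-20.7,-16.7,5.2],"rot": [0,0,-14.3],"gripper": 5.6},
  {"offset": [-20.7,-16.7,5.2],"rot": [0,0,-14.3],"gripper": 5.6},
  {"offset": [-20.7,-16.7,5.2],"rot": [0,0,-14.3],"gripper": 5.6},
  {"offset": [-20.7,-16.7,5.2],"rot": [0,0,-14.3],"gripper": 5.6},
  {"offset": [-20.7,-16.7,5.2],"rot": [0,0,-14.3],"gripper": 5.6},
  {"offset": [-20.7,-16.7,5.2],"rot": [0,0,-14.3],"gripper": 5.6},
  {"offset": [-20.7,-16.7,5.2],"rot": [0,0,-14.3],"gripper": 5.6},
  {"offset": [-20.7,-16.7,5.2],"rot": [0,0,-14.3],"gripper": 5.6},
  {"offset": [-20.7,-16.7,5.2],"rot": [0,0,-14.3],"gripper": 5.6},
  {"offset": [-20.7,-16.7,5.2],"rot": [0,0,-14.3],"gripper": 5.6},
])

```text
time_s: 9.65
eef_pos: [489.3, -140.9, 140.8]
ee_rot: [-0.0, 0.505, 0.863, 0.0]
force: [-0.0, -0.1, -0.2]
grip_width: 0.654
grip_force: 0.0
```

```bash
python3 look.py;python3 go.py 488.3 -142 84 119.3
```

```text
opening mm 55.82203952777143 tip z [60.9 65.1]
ztop 31.1 rect [412.6 -50.2] [37.1 49.4] 48.6 in tool [116.7 -22.4 109.7]
ztop 38.3 rect [567.8  52.2] [25.8  3.1] 15.5 in tool [129.8 163.1 102.5]
ztop 39.1 rect [ 488.1 -141.3] [23.8 28.8] 29.0 in tool [  0.2  -1.2 101.7]
ztop 31.0 rect [ 392.8 -213.4] [60. 38.] 45.2 in tool [ -15.9 -119.7  109.8]
ztop 46.5 rect [ 469.8 -276.7] [12.6 32.3] 26.4 in tool [-108.7  -83.5   94.3]
pos [ 489.3 -141.   140.9] yaw 119.35 offset cm [-0.03 -0.14  5.69] rot [ 0.   -0.    0.05] rows 1.1
```

Request:
step_arm([
  {"offset": [0,-0.12,3],"rot": [0,0,0],"gripper": 5.6},
  {"offset": [0,-0.12,5],"rot": [0,0,0],"gripper": 5.6},
  {"offset": [0,-0.12,5.7],"rot": [0,0,0],"gripper": 5.6},
  {"offset": [0,-0.12,5.7],"rot": [0,0,0],"gripper": 5.6},
  {"offset": [0,-0.12,5.7],"rot": [0,0,0],"gripper": 1.5},
  {"offset": [0,-0.12,5.7],"rot": [0,0,0],"gripper": 1.5},
  {"offset": [0,-0.12,5.7],"rot": [0,0,0],"gripper": 1.5},
  {"offset": [0,-0.12,5.7],"rot": [0,0,0],"gripper": 1.5},
  {"offset": [0,-0.12,5.7],"rot": [0,0,0],"gripper": 1.5},
  {"offset": [0,-0.12,5.7],"rot": [0,0,0],"gripper": 1.5},
], squeeze=25)

```text
time_s: 10.7
eef_pos: [488.4, -142.8, 84.9]
ee_rot: [0.001, 0.506, 0.863, 0.0]
force: [-0.8, 1.0, 6.3]
grip_width: 0.277
grip_force: 26.7
```

```bash
python3 go.py 581.5 157.8 180 105
```

```text
pos [ 488.4 -142.8   84.9] yaw 119.26 offset cm [21.66 22.82 -9.52] rot [ 0.07  0.08 14.26] rows 6.6
```

Request:
step_arm([
  {"offset": [0,0,-5],"rot": [0,0,0],"gripper": 1.5},
  {"offset": [0,0,-9.5],"rot": [0,0,0],"gripper": 1.5},
  {"offset": [21.7,22.8,-9.5],"rot": [0,0,14.3],"gripper": 1.5},
  {"offset": [21.7,22.8,-9.5],"rot": [0,0,14.3],"gripper": 1.5},
  {"offset": [21.7,22.8,-9.5],"rot": [0,0,14.3],"gripper": 1.5},
  {"offset": [21.7,22.8,-9.5],"rot": [0,0,14.3],"gripper": 1.5},
  {"offset": [21.7,22.8,-9.5],"rot": [0,0,14.3],"gripper": 1.5},
  {"offset": [21.7,22.8,-9.5],"rot": [0,0,14.3],"gripper": 1.5},
  {"offset": [21.7,22.8,-9.5],"rot": [0,0,14.3],"gripper": 1.5},
  {"offset": [21.7,22.8,-9.5],"rot": [0,0,14.3],"gripper": 1.5},
  {"offset": [21.7,22.8,-9.5],"rot": [0,0,14.3],"gripper": 1.5},
  {"offset": [21.7,22.8,-9.5],"rot": [0,0,14.3],"gripper": 1.5},
])

```text
time_s: 11.9
eef_pos: [580.6, 157.1, 179.0]
ee_rot: [-0.0, 0.61, 0.793, -0.0]
force: [-0.4, -0.3, -0.7]
grip_width: 0.278
grip_force: 25.8
```

```bash
python3 held.py h3 46 11; python3 go.py 581.5 157.8 99.5 105
```

```text
held in tool 2595 46.7 [array([ 1.1, -0. ]), array([29.3, 22. ]), np.float64(0.0)]
held x range -13.6 15.7
hole [array([569.5, 203.5]), array([41.4, 41.5]), np.float64(59.0)]
pos [580.7 157.  179.1] yaw 104.87 offset cm [0.06 0.1  7.96] rot [-0.01  0.01 -0.13] rows 1.6
```

View pics/h3.png

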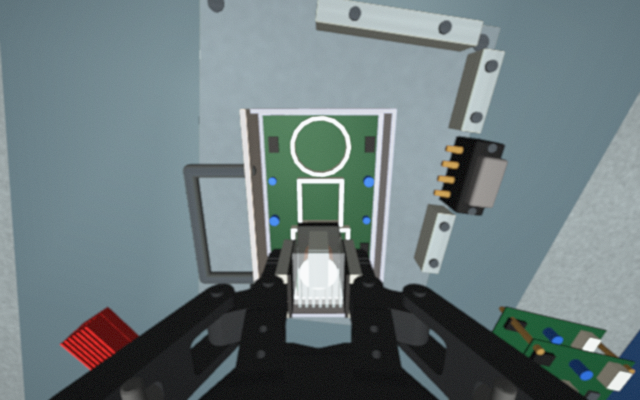

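The view shows the relay upright in the grip at (320,270), with its free socket at (320,203), the empty round socket at (320,146) and the seated converter's fins below. I lower the relay.

Request:
step_arm([
  {"offset": [-0.03,0.1,3],"rot": [0,0,0],"gripper": 1.5},
  {"offset": [-0.03,0.1,5],"rot": [0,0,0],"gripper": 1.5},
  {"offset": [-0.03,0.1,6],"rot": [0,0,0],"gripper": 1.5},
  {"offset": [-0.03,0.1,6.8],"rot": [0,0,0],"gripper": 1.5},
  {"offset": [-0.03,0.1,7.3],"rot": [0,0,0],"gripper": 1.5},
  {"offset": [-0.03,0.1,7.6],"rot": [0,0,0],"gripper": 1.5},
  {"offset": [-0.03,0.1,7.8],"rot": [0,0,0],"gripper": 1.5},
  {"offset": [-0.03,0.1,7.9],"rot": [0,0,0],"gripper": 1.5},
  {"offset": [-0.03,0.1,8.0],"rot": [0,0,0],"gripper": 1.5},
  {"offset": [-0.03,0.1,8.0],"rot": [0,0,0],"gripper": 1.5},
  {"offset": [-0.03,0.1,8.0],"rot": [0,0,0],"gripper": 1.5},
])

```text
time_s: 13.05
eef_pos: [581.9, 158.2, 99.0]
ee_rot: [0.0, 0.609, 0.793, 0.0]
force: [-0.2, -0.5, -0.4]
grip_width: 0.273
grip_force: 25.8
```

Request:
step_arm([
  {"offset": [0,0,0.1],"rot": [0,0,0],"gripper": 1.5},
  {"offset": [0,0,0.15],"rot": [0,0,0],"gripper": 1.5},
  {"offset": [0,0,0.15],"rot": [0,0,0],"gripper": 1.5},
  {"offset": [0,0,0.15],"rot": [0,0,0],"gripper": 1.5},
])

```text
time_s: 13.45
eef_pos: [581.9, 158.2, 97.9]
ee_rot: [0.0, 0.609, 0.793, 0.0]
force: [-2.7, -0.1, 5.3]
grip_width: 0.279
grip_force: 26.5
```

Seated. I release it and go for the capacitor.

Request:
step_arm([
  {"offset": [0,0,0],"rot": [0,0,0],"gripper": 4.5},
  {"offset": [0,0,0],"rot": [0,0,0],"gripper": 4.5},
  {"offset": [0,0,0],"rot": [0,0,0],"gripper": 4.5},
  {"offset": [0,0,0],"rot": [0,0,0],"gripper": 4.5},
  {"offset": [0,0,-2],"rot": [0,0,0],"gripper": 4.5},
  {"offset": [0,0,-5],"rot": [0,0,0],"gripper": 4.5},
  {"offset": [0,0,-9],"rot": [0,0,0],"gripper": 5.6},
  {"offset": [0,0,-9],"rot": [0,0,0],"gripper": 5.6},
  {"offset": [0,0,-9],"rot": [0,0,0],"gripper": 5.6},
])

```text
time_s: 14.35
eef_pos: [581.9, 158.2, 187.8]
ee_rot: [0.0, 0.609, 0.793, 0.0]
force: [-0.4, -0.1, -1.3]
grip_width: 0.658
grip_force: 0.0
```

```bash
python3 held.py h4 50 2;python3 go.py 479.9 -272.5 150 119
```

```text
hole [array([581.4, 158. ]), array([32.7, 35. ]), np.float64(15.0)]
hole [array([569.2, 203.4]), array([41.8, 41.7]), np.float64(59.1)]
pos [581.5 158.2 186.7] yaw 104.96 offset cm [-38.98 -20.93   3.69] rot [ -0.06  -0.02 -14.04] rows 8.9
```

Request:
step_arm([
  {"offset": [-39,-20.9,3.7],"rot": [0,0,-14],"gripper": 5.6},
  {"offset": [-39,-20.9,3.7],"rot": [0,0,-14],"gripper": 5.6},
  {"offset": [-39,-20.9,3.7],"rot": [0,0,-14],"gripper": 5.6},
  {"offset": [-39,-20.9,3.7],"rot": [0,0,-14],"gripper": 5.6},
  {"offset": [-39,-20.9,3.7],"rot": [0,0,-14],"gripper": 5.6},
  {"offset": [-39,-20.9,3.7],"rot": [0,0,-14],"gripper": 5.6},
  {"offset": [-39,-20.9,3.7],"rot": [0,0,-14],"gripper": 5.6},
  {"offset": [-39,-20.9,3.7],"rot": [0,0,-14],"gripper": 5.6},
  {"offset": [-39,-20.9,3.7],"rot": [0,0,-14],"gripper": 5.6},
  {"offset": [-39,-20.9,3.7],"rot": [0,0,-14],"gripper": 5.6},
  {"offset": [-39,-20.9,3.7],"rot": [0,0,-14],"gripper": 5.6},
  {"offset": [-39,-20.9,3.7],"rot": [0,0,-14],"gripper": 5.6},
])

```text
time_s: 15.6
eef_pos: [480.6, -271.4, 149.7]
ee_rot: [-0.001, 0.507, 0.862, 0.0]
force: [-0.2, 0.6, 0.2]
grip_width: 0.654
grip_force: 0.0
```

```bash
python3 look.py;python3 go.py 479.9 -272.5 88 119
```

```text
opening mm 55.86123407410099 tip z [60.9 64.9]
ztop 31.1 rect [ 392.5 -213.2] [58.3 37.4] 45.2 in tool [ 93.4 -48.8 118.7]
ztop 46.5 rect [ 479.7 -272.5] [34.1 34.8] 26.8 in tool [ -0.8  -1.3 103.2]
ztop 44.4 rect [ 685.4 -186.7] [13.2 40.2] 37.8 in tool [-25.5 220.2 105.1]
ztop 18.8 rect [ 631.3 -261.9] [42.6 27.7] 7.1 in tool [-65.1 136.5 130.7]
ztop 55.4 rect [ 713.1 -281.6] [ 2.4 16.3] 80.1 in tool [-121.9  198.4   94. ]
ztop 49.7 rect [ 642.5 -347.8] [25.7  6.4] 14.9 in tool [-145.5  104.6   99.7]
pos [ 480.8 -271.2  150. ] yaw 119.05 offset cm [-0.08 -0.14  6.2 ] rot [-0.01 -0.07  0.05] rows 1.2
```

Request:
step_arm([
  {"offset": [-0.1,-0.13,3],"rot": [0,0,0],"gripper": 5.6},
  {"offset": [-0.1,-0.13,5.5],"rot": [0,0,0],"gripper": 5.6},
  {"offset": [-0.1,-0.13,6.2],"rot": [0,0,0],"gripper": 5.6},
  {"offset": [-0.1,-0.13,6.2],"rot": [0,0,0],"gripper": 5.6},
  {"offset": [-0.1,-0.13,6.2],"rot": [0,0,0],"gripper": 2.5},
  {"offset": [-0.1,-0.13,6.2],"rot": [0,0,0],"gripper": 2.5},
  {"offset": [-0.1,-0.13,6.2],"rot": [0,0,0],"gripper": 2.5},
  {"offset": [-0.1,-0.13,6.2],"rot": [0,0,0],"gripper": 2.5},
  {"offset": [-0.1,-0.13,6.2],"rot": [0,0,0],"gripper": 2.5},
  {"offset": [-0.1,-0.13,6.2],"rot": [0,0,0],"gripper": 2.5},
], squeeze=30)

```text
time_s: 16.65
eef_pos: [480.5, -274.2, 89.8]
ee_rot: [0.001, 0.508, 0.861, -0.0]
force: [1.3, 2.4, 6.4]
grip_width: 0.401
grip_force: 30.1
```

```bash
python3 go.py 569.3 203.4 188 105
```

```text
pos [ 480.5 -274.2   89.8] yaw 118.96 offset cm [37.47 30.91 -9.87] rot [ 0.08  0.12 13.96] rows 9.9
```

Request:
step_arm([
  {"offset": [0,0,-5],"rot": [0,0,0],"gripper": 2.5},
  {"offset": [0,0,-9.8],"rot": [0,0,0],"gripper": 2.5},
  {"offset": [37.5,30.9,-9.8],"rot": [0,0,14],"gripper": 2.5},
  {"offset": [37.5,30.9,-9.8],"rot": [0,0,14],"gripper": 2.5},
  {"offset": [37.5,30.9,-9.8],"rot": [0,0,14],"gripper": 2.5},
  {"offset": [37.5,30.9,-9.8],"rot": [0,0,14],"gripper": 2.5},
  {"offset": [37.5,30.9,-9.8],"rot": [0,0,14],"gripper": 2.5},
  {"offset": [37.5,30.9,-9.8],"rot": [0,0,14],"gripper": 2.5},
  {"offset": [37.5,30.9,-9.8],"rot": [0,0,14],"gripper": 2.5},
  {"offset": [37.5,30.9,-9.8],"rot": [0,0,14],"gripper": 2.5},
  {"offset": [37.5,30.9,-9.8],"rot": [0,0,14],"gripper": 2.5},
  {"offset": [37.5,30.9,-9.8],"rot": [0,0,14],"gripper": 2.5},
])

```text
time_s: 17.85
eef_pos: [568.6, 206.5, 186.9]
ee_rot: [0.0, 0.609, 0.794, 0.0]
force: [1.5, -0.6, 0.1]
grip_width: 0.399
grip_force: 30.3
```

Request:
step_arm([
  {"offset": [0,0,0],"rot": [0,0,0],"gripper": 2.5},
  {"offset": [0,0,0],"rot": [0,0,0],"gripper": 2.5},
  {"offset": [0,0,0],"rot": [0,0,0],"gripper": 2.5},
])

```text
time_s: 18.15
eef_pos: [568.7, 202.7, 186.6]
ee_rot: [0.0, 0.609, 0.793, -0.0]
force: [-0.3, -0.4, -0.0]
grip_width: 0.4
grip_force: 30.4
```

```bash
python3 held.py h5 43.5 16; python3 go.py 569.3 203.4 104 105
```

```text
held in tool 3890 44.3 [array([ 1.9, -0. ]), array([35., 32.]), np.float64(0.6)]
held x range -15.7 19.4
pos [568.8 202.5 186.6] yaw 104.87 offset cm [0.08 0.08 8.26] rot [-0.    0.01 -0.13] rows 1.7
```

Request:
step_arm([
  {"offset": [-0.11,0.08,3],"rot": [0,0,0],"gripper": 2.5},
  {"offset": [-0.11,0.08,5],"rot": [0,0,0],"gripper": 2.5},
  {"offset": [-0.11,0.08,6.5],"rot": [0,0,0],"gripper": 2.5},
  {"offset": [-0.11,0.08,7.3],"rot": [0,0,0],"gripper": 2.5},
  {"offset": [-0.11,0.08,7.7],"rot": [0,0,0],"gripper": 2.5},
  {"offset": [-0.11,0.08,8.0],"rot": [0,0,0],"gripper": 2.5},
  {"offset": [-0.11,0.08,8.2],"rot": [0,0,0],"gripper": 2.5},
  {"offset": [-0.11,0.08,8.25],"rot": [0,0,0],"gripper": 2.5},
  {"offset": [-0.11,0.08,8.25],"rot": [0,0,0],"gripper": 2.5},
  {"offset": [-0.11,0.08,8.25],"rot": [0,0,0],"gripper": 2.5},
])

```text
time_s: 19.2
eef_pos: [569.9, 202.9, 104.2]
ee_rot: [0.0, 0.609, 0.793, 0.0]
force: [-0.2, -0.2, 0.1]
grip_width: 0.398
grip_force: 30.4
```

Request:
step_arm([
  {"offset": [0,0,0.1],"rot": [0,0,0],"gripper": 2.5},
  {"offset": [0,0,0.15],"rot": [0,0,0],"gripper": 2.5},
  {"offset": [0,0,0.15],"rot": [0,0,0],"gripper": 2.5},
  {"offset": [0,0,0.15],"rot": [0,0,0],"gripper": 2.5},
])

```text
time_s: 19.6
eef_pos: [569.8, 202.9, 102.8]
ee_rot: [0.0, 0.609, 0.793, 0.0]
force: [-2.7, 0.5, 5.4]
grip_width: 0.399
grip_force: 30.8
```

Request:
step_arm([
  {"offset": [0,0,0],"rot": [0,0,0],"gripper": 5.6},
  {"offset": [0,0,0],"rot": [0,0,0],"gripper": 5.6},
  {"offset": [0,0,0],"rot": [0,0,0],"gripper": 5.6},
  {"offset": [0,0,0],"rot": [0,0,0],"gripper": 5.6},
  {"offset": [0,0,-2],"rot": [0,0,0],"gripper": 5.6},
  {"offset": [0,0,-5],"rot": [0,0,0],"gripper": 5.6},
  {"offset": [0,0,-9],"rot": [0,0,0],"gripper": 5.6},
  {"offset": [-5,0,-14],"rot": [0,0,0],"gripper": 5.6},
  {"offset": [-5,0,-14],"rot": [0,0,0],"gripper": 5.6},
  {"offset": [-5,0,-14],"rot": [0,0,0],"gripper": 5.6},
])

```text
time_s: 20.6
eef_pos: [583.7, 153.0, 244.7]
ee_rot: [0.002, 0.61, 0.792, 0.001]
force: [0.0, 0.0, -1.1]
grip_width: 0.656
grip_force: 0.0
```

```bash
cat > w3.py <<'E'
from h import *
s=sense(); w=Cam("wrist"); w.save("w3"); P=w.cloud()
np.savez("w2.npz",P=P,img=w.img,Rm=w.Rm,o=w.o,f=w.f,cx=w.cx,cy=w.cy)
# handle: dark points z 34..52 near predicted place
a=np.radians(15); X=np.array([np.cos(a),np.sin(a)]);Y=np.array([-np.sin(a),np.cos(a)]); O=np.array([584.6,146.7])
L=np.stack([(P[...,:2]-O)@X,(P[...,:2]-O)@Y],-1)
k=(w.d>0)&(L[...,0]<-75)&(L[...,0]>-115)&(abs(L[...,1])<60)&(P[...,2]>25)&(P[...,2]<60)
print("handle n",k.sum(),"z",np.percentile(P[k][:,2],[5,50,95]).round(1))
b=k&(abs(L[...,1])<30); print("bar x pct",np.percentile(L[b][:,0],[2,50,98]).round(1),"y ends",L[k][:,1].min(),L[k][:,1].max())
for n,y,zt in [("conv",-47.5,43),("relay",11.5,51),("cap",58.5,58)]:
    k=(w.d>0)&(abs(L[...,0])<40)&(abs(L[...,1]-y)<38)&(abs(P[...,2]-zt)<4.5)
    r=cv2.minAreaRect(L[k].astype(np.float32)); print(n,k.sum(),np.median(P[k][:,2]).round(1),[np.round(x,1) for x in r])
E
python3 w3.py; python3 chas.py
```

```text
handle n 1301 z [45.  48.5 50. ]
bar x pct [-98.5 -92.8 -89.4] y ends -47.80465976037466 50.28925680212334
conv 918 43.1 [array([ -0.3, -51.2]), array([78.9, 68.5]), np.float64(0.2)]
relay 726 51.3 [array([ 0.1, 13.2]), array([23.3, 28. ]), np.float64(0.4)]
cap 1232 58.6 [array([ 0.4, 59.9]), array([34.4, 33.5]), np.float64(88.8)]
845.0 [317. 223.] rimz 28.6 rect [596.5 101.6] [45.9 66.1] 15.2 ell [597.7  98.1] [47.2 79. ]
z34 [375.  35.] [598.  298.1] [109.7  15.5] 7.5
z34 [440.  88.] [669.4 271.9] [15.8 55.3] 8.0
z34 [411. 209.] [684.7 152.9] [15.2 54.7] 7.2
z34 [314. 264.] [602.4  64.8] [ 32.6 104.4] 86.3
```

View pics/w3.png

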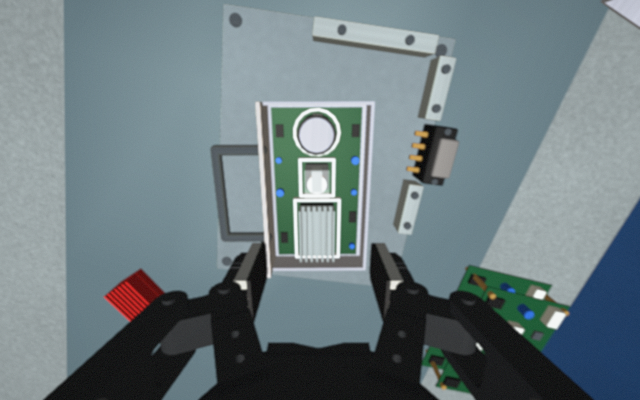

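The view shows the capacitor, relay and converter standing in their sockets at (317,130), (317,180) and (317,228), and the chassis has not moved. The handle bar is at (220,192), and I grip it next.

```bash
python3 go.py 493.2 122.1 150 105
```

```text
pos [582.9 154.1 242.7] yaw 104.88 offset cm [-0.79 -9.5   9.26] rot [ 0.07  0.01 -0.12] rows 2.7
```

Request:
step_arm([
  {"offset": [-0.8,-9.5,1],"rot": [0,0,0],"gripper": 3.6},
  {"offset": [-0.8,-9.5,5],"rot": [0,0,0],"gripper": 3.6},
  {"offset": [-0.8,-9.5,9.2],"rot": [0,0,0],"gripper": 3.6},
  {"offset": [-0.8,-9.5,9.2],"rot": [0,0,0],"gripper": 3.6},
  {"offset": [-0.8,-9.5,9.2],"rot": [0,0,0],"gripper": 3.6},
  {"offset": [-0.8,-9.5,9.2],"rot": [0,0,0],"gripper": 3.6},
  {"offset": [-0.8,-9.5,9.2],"rot": [0,0,0],"gripper": 3.6},
])

```text
time_s: 21.35
eef_pos: [494.1, 122.6, 151.9]
ee_rot: [0.001, 0.609, 0.793, 0.001]
force: [0.2, 0.1, -0.0]
grip_width: 0.421
grip_force: 0.0
```

```bash
python3 - <<'E'
from h import *
s=sense(); p,Rt=s["eef_pos"],Rq(s["ee_rot"]); w=Cam("wrist"); P=w.cloud(); T=(P-p)@Rt
k=(w.d>0)&(T[...,2]>96)&(P[...,2]>35)&(abs(T[...,0])<60)&(abs(T[...,1])<22)
q=T[k]; print(k.sum(),np.percentile(P[k][:,2],[5,50,95]).round(1)); print("bar in tool x",np.percentile(q[:,0],[1,99]).round(1),"y",np.percentile(q[:,1],[2,50,98]).round(1))
E
python3 go.py 493.2 122.1 98 105
```

```text
2894 [45.3 48.4 49.8]
bar in tool x [-47.6  49.9] y [-6.   0.9 20.8]
pos [493.9 122.6 151.7] yaw 104.98 offset cm [-0.02 -0.09  5.37] rot [ 0.15  0.03 -0.02] rows 1.1
```

Request:
step_arm([
  {"offset": [0,-0.05,3],"rot": [0,0,0],"gripper": 3.6},
  {"offset": [0,-0.05,4.8],"rot": [0,0,0],"gripper": 3.6},
  {"offset": [0,-0.05,5.4],"rot": [0,0,0],"gripper": 3.6},
  {"offset": [0,-0.05,5.4],"rot": [0,0,0],"gripper": 3.6},
  {"offset": [0,-0.05,5.4],"rot": [0,0,0],"gripper": 0.2},
  {"offset": [0,-0.05,5.4],"rot": [0,0,0],"gripper": 0.2},
  {"offset": [0,-0.05,5.4],"rot": [0,0,0],"gripper": 0.2},
  {"offset": [0,-0.05,5.4],"rot": [0,0,0],"gripper": 0.2},
  {"offset": [0,-0.05,5.4],"rot": [0,0,0],"gripper": 0.2},
  {"offset": [0,-0.05,5.4],"rot": [0,0,0],"gripper": 0.2},
], squeeze=60)

```text
time_s: 22.4
eef_pos: [493.1, 122.2, 97.6]
ee_rot: [0.001, 0.609, 0.793, 0.001]
force: [-1.3, 0.7, 6.2]
grip_width: 0.091
grip_force: 58.6
```

```bash
python3 - <<'E'
import numpy as np
# home chassis origin and handle, intermediate poses
a=np.radians(7.6);X=np.array([np.cos(a),np.sin(a)]);Y=np.array([-X[1],X[0]])
b=np.array([598.1,298.1])-30*X-127.8*Y; o=b+37*X+32*Y
print("bed",b,"home",o,"handle home",o-95*X)
for d in [(-15,-10),(-15,0),(0,0)]: print(d,o-95*X+d[0]*X+d[1]*Y)
E
python3 go.py 494 122 98 97.6
```

```text
bed [585.26590047 167.45496225] home [617.70867097 204.06734598] handle home [523.54319464 191.5029889 ]
(-15, -10) [509.99752544 179.60698764]
(-15, 0) [508.67496154 189.51914305]
(0, 0) [523.54319464 191.5029889 ]
pos [493.1 122.2  97.6] yaw 104.96 offset cm [-0.04  0.08 -0.04] rot [0.13 0.02 7.36] rows 0.9
```

Request:
step_arm([
  {"offset": [0.3,0.2,0],"rot": [0,0,0.6],"gripper": 0.2},
  {"offset": [0.8,0.5,0],"rot": [0,0,1.2],"gripper": 0.2},
  {"offset": [1.3,0.8,0],"rot": [0,0,1.9],"gripper": 0.2},
  {"offset": [1.8,1.1,0],"rot": [0,0,2.6],"gripper": 0.2},
  {"offset": [2.3,1.4,0],"rot": [0,0,3.4],"gripper": 0.2},
  {"offset": [2.8,1.7,0],"rot": [0,0,4.2],"gripper": 0.2},
  {"offset": [3.4,2.1,0],"rot": [0,0,5.0],"gripper": 0.2},
  {"offset": [3.9,2.4,0],"rot": [0,0,5.8],"gripper": 0.2},
  {"offset": [4.4,2.7,0],"rot": [0,0,6.6],"gripper": 0.2},
  {"offset": [4.9,3.0,0],"rot": [0,0,7.4],"gripper": 0.2},
  {"offset": [5.1,3.1,0],"rot": [0,0,7.4],"gripper": 0.2},
  {"offset": [5.1,3.1,0],"rot": [0,0,7.4],"gripper": 0.2},
])

```text
time_s: 23.6
eef_pos: [509.9, 179.5, 97.6]
ee_rot: [0.001, 0.659, 0.752, 0.001]
force: [-0.0, -0.2, 5.6]
grip_width: 0.09
grip_force: 58.8
```

```bash
cat > w4.py <<'E'
from h import *
s=sense(); w=Cam("wrist"); P=w.cloud(); print(s["eef_pos"].round(1),s["force"].round(1),s["wrist_torque"].round(2),"yaw",np.degrees(np.arctan2(Rq(s["ee_rot"])[1,0],Rq(s["ee_rot"])[0,0])).round(2))
a=np.radians(7.6); X=np.array([np.cos(a),np.sin(a)]);Y=np.array([-X[1],X[0]]); B=np.array([585.3,167.45])
L=np.stack([(P[...,:2]-B)@X,(P[...,:2]-B)@Y],-1); z=P[...,2]
def edge(msk,ax,hi=True):  # fit the outer edge line of wall tops: b = m*a+c
    q=L[msk]; o=1-ax; bins=np.round(q[:,o]/4); xs=[];ys=[]
    for t in np.unique(bins):
        v=q[bins==t,ax]
        if len(v)>2: xs.append(t*4); ys.append(np.percentile(v,95 if hi else 5))
    m,c=np.polyfit(xs,ys,1); r=np.array(ys)-m*np.array(xs)-c; k=abs(r)<2
    m,c=np.polyfit(np.array(xs)[k],np.array(ys)[k],1); return np.degrees(m).round(2),(m*np.mean(xs)+c).round(1),len(xs)
top=(w.d>0)&(abs(z-40.5)<3)
print("left wall outer y", edge(top&(L[...,0]>-35)&(L[...,0]<75)&(abs(L[...,1]-100)<22)&(L[...,1]<119),1))
print("rear wall outer x", edge(top&(abs(L[...,0]-75)<16.5)&(L[...,1]>-30)&(L[...,1]<95),0))
if len(__import__('sys').argv)>1: w.save(__import__('sys').argv[1])
E
python3 w4.py
```

```text
[509.9 179.5  97.6] [-0.  -0.2  5.6] [-0.08  0.04 -0.15] yaw 97.54
left wall outer y (np.float64(-0.83), np.float64(108.6), 24)
rear wall outer x (np.float64(0.11), np.float64(74.5), 28)
```

Request:
step_arm([
  {"offset": [0.3,0,0],"rot": [0,0,0],"gripper": 0.2},
  {"offset": [0.6,0,0],"rot": [0,0,0],"gripper": 0.2},
  {"offset": [0.9,0,0],"rot": [0,0,0],"gripper": 0.2},
  {"offset": [1.05,0,0],"rot": [0,0,0],"gripper": 0.2},
  {"offset": [1.2,0,0],"rot": [0,0,0],"gripper": 0.2},
  {"offset": [1.2,0,0],"rot": [0,0,0],"gripper": 0.2},
  {"offset": [1.2,0,0],"rot": [0,0,0],"gripper": 0.2},
])

```text
time_s: 24.35
eef_pos: [508.5, 190.9, 97.6]
ee_rot: [0.001, 0.659, 0.752, 0.001]
force: [0.2, -3.9, 5.7]
grip_width: 0.092
grip_force: 58.9
```

```bash
python3 w4.py
```

```text
[508.5 190.9  97.6] [ 0.2 -3.9  5.7] [-0.56 -0.02 -0.19] yaw 97.54
left wall outer y (np.float64(-0.29), np.float64(118.5), 26)
rear wall outer x (np.float64(0.35), np.float64(74.5), 31)
```

Request:
step_arm([
  {"offset": [0,0.3,0],"rot": [0,0,0],"gripper": 0.2},
  {"offset": [0,0.6,0],"rot": [0,0,0],"gripper": 0.2},
  {"offset": [0,0.9,0],"rot": [0,0,0],"gripper": 0.2},
  {"offset": [0,1.1,0],"rot": [0,0,0],"gripper": 0.2},
  {"offset": [0,1.3,0],"rot": [0,0,0],"gripper": 0.2},
  {"offset": [0,1.45,0],"rot": [0,0,0],"gripper": 0.2},
  {"offset": [0,1.55,0],"rot": [0,0,0],"gripper": 0.2},
  {"offset": [0,1.65,0],"rot": [0,0,0],"gripper": 0.2},
  {"offset": [0,1.65,0],"rot": [0,0,0],"gripper": 0.2},
  {"offset": [0,1.65,0],"rot": [0,0,0],"gripper": 0.2},
])

```text
time_s: 25.4
eef_pos: [523.0, 192.6, 97.5]
ee_rot: [-0.001, 0.659, 0.752, -0.002]
force: [-11.4, -8.9, 15.3]
grip_width: 0.093
grip_force: 59.8
```

```bash
python3 w4.py
```

```text
[523.  192.6  97.5] [-11.4  -8.9  15.3] [-1.34  1.81 -0.16] yaw 97.57
left wall outer y (np.float64(0.22), np.float64(118.6), 23)
rear wall outer x (np.float64(-0.05), np.float64(88.7), 30)
```

Request:
step_arm([
  {"offset": [0.1,0.05,0],"rot": [0,0,0],"gripper": 0.2},
  {"offset": [0.15,0.1,0],"rot": [0,0,0],"gripper": 0.2},
  {"offset": [0.2,0.15,0],"rot": [0,0,0],"gripper": 0.2},
  {"offset": [0.2,0.15,0],"rot": [0,0,0],"gripper": 0.2},
  {"offset": [0.2,0.15,0],"rot": [0,0,0],"gripper": 0.2},
])

```text
time_s: 25.95
eef_pos: [523.3, 193.0, 97.5]
ee_rot: [-0.001, 0.659, 0.752, -0.005]
force: [-18.5, -23.5, 22.7]
grip_width: 0.091
grip_force: 60.7
```

```bash
python3 w4.py w5
```

```text
[523.3 193.   97.5] [-18.5 -23.5  22.7] [-3.55  2.98 -0.14] yaw 97.61
left wall outer y (np.float64(0.32), np.float64(118.8), 22)
rear wall outer x (np.float64(-0.13), np.float64(88.6), 30)
```

View pics/w5.png

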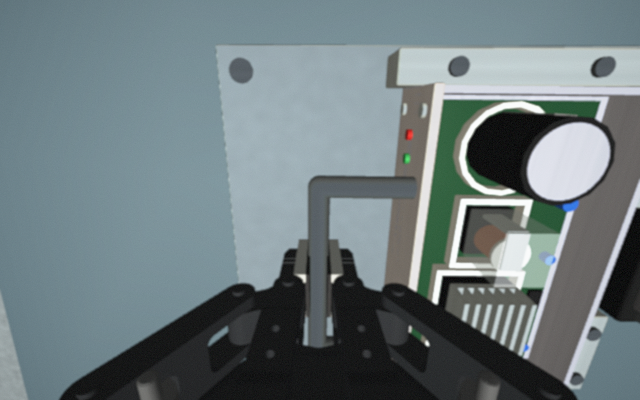

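The view shows the chassis's left wall flush against the side stop at (520,65). The parts are upright in their sockets and the handle is gripped at (318,260). Pushing harder raised the forces to about 21 N on each axis with almost no motion, so the chassis is on both stops.

```bash
python3 - <<'E'
from rig import *
print(sense()["force"]); print(finish_job())
E
```

```text
[-18.97604357 -22.551467    22.62594601]
the job is handed in; nothing more can be done
None
```

The converter, relay and capacitor are upright in their sockets, and the chassis is home and square in the corner, held by its handle with about 21 N on each stop; handed in at about 26 s, verdict not shown.

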